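# Refit the selector lever on the gas console's splined stem

### The arm

A 7-joint arm with a two-finger parallel gripper is mounted at the origin on a cart in front of the work surface, level with it; the furniture and walls round the work are solid. World frame = base frame: x ahead of the robot, y to its left, z up, the work surface at z = 0. Lengths are in mm, angles in rad, forces in N, time in s.
With the tool pointing down it reaches from about 400 to 750 mm from the base axis. Payload 19.5 kg.
Tool frame: the origin (TCP) lies at the very end of the fingers, on their centre line; the grasp point (between the pads) lies ctrl.grip_point_offset behind it (ctrl.grip_point_offset is the distance from the TCP to the grasp point, in mm); z points along the fingers, y is the line along which they close (so a half turn about z gives the same grasp; the last joint's range is limited). The gripper opens to 85 mm and grips with 20 to 120 N. Pads are 22 mm wide; open, the fingers measure 114 mm over their backs; the gripper's body (76 mm by 85 mm) begins 54 mm behind the grasp point. The pads swing forward as they close: fully open they stand 13 mm farther back than shut.
Start: joints at [-1.3, 0.707, -0.028, 1.485, 0.022, 0.951, -0.075], TCP at [176.929, 547.075, 231.268] pointing down, gripper open.
Joint ranges: [-2.71, 2.71], [-0.32, 2.16], [-1.57, 1.52], [0, 2.45], [-1.46, 4.6], [0, 2.02], [-2.83, 2.83]. Speed limits (rad/s): [1.89, 1.89, 2.57, 2.57, 3.01, 3.01, 3.01].

### API

Orientations are given as a unit quaternion [x, y, z, w].
In Python, from bench import ctrl gives the robot as it stands.
- The arm moves only by the shell command python3 -m pendant 'ROWS' [FORCE]. ROWS is text: rows parted by semicolons, each of 5 numbers parted by spaces: the opening, from 0 (shut) to 1 (fully open), then the shift along the tool's x, y, z in mm, then the turn about the tool's z in rad. In form: gripper dx dy dz turn; .... A call has 1 to 8 rows; each row is the pose to reach, as a shift and turn from the pose commanded when the call began, along the tool's axes at that moment; what a row does not reach only later rows make up. A row lasts 1/8 s, in which the tool goes at most 62.5 mm and 10.7 degrees, less where a joint would pass 70% of its speed; a pose out of reach is approached as far as the arm can. A call with a gripper value outside its range is refused whole. The fingers move at their own pace and stop on an object; FORCE is the grip in N (left out, the last holds). Time passes only in rows, so rows that repeat a pose let the fingers close. It gives the time, the measured TCP pose, the force, the opening and the grip force at its end, in the units of the state.
- ctrl.read_state(): the state, without advancing time (a new reading comes with each control period).
- ctrl.get_image(name): name is "scene" or "top" or "wrist"; returns a dict with "image" (400x640x3 uint8, red, green, blue), "fx", "fy", "cx", "cy" (pixels), "eye" and "rotation" of the camera in the world. Camera axes: x right, y up, looking along -z (the intrinsics and any distortion apply to the point x, -y, -z); pixel columns grow to the right and rows downward; lengths in mm; the calibration is good to about 2 mm. A picture is of the moment at which its call begins. There is no depth.
- ctrl.hand_in(): hands the job in; it is judged then, once.
The state is a dict: "t": time; "joint_pos": joint angles; "qd": joint speeds; "tau": joint torques, N m; "position": TCP position; "eef_rot": TCP orientation; "wrist_force": force on the tool from outside, world axes, zero at the start; "torque": the same for the moment, N m; "opening": finger opening in mm; "gripper_force": force on a finger pad.
Only numpy, scipy, OpenCV 4.12 (cv2) and the standard library are available. Lean on these libraries where they do the work, as an engineer would, in place of code of your own. Each camera call takes 0.05 s, during which the arm holds its last target. There are 200 camera calls.

### The job

The selector lever of the gas console was taken off for disinfecting and lies on the bench. Turn it so that its arm lines up with the red pointer of the splined valve stem, slide it onto the stem all the way home against the collar, and let go. Leave the valve at the setting it has now, and do not push the other things about.

Things in the scene. Friction and masses are not known exactly. Their poses are not given: they have to be found in the camera images.
- lever: Loose metal selector lever, 0.22 kg, lying flat. Origin: bore centre at the hub's underside (on the bench). z: along the bore, out of the top; x: along the arm to the knob. Hub 44 (x) x 40 (y) x 40 mm (z); grip it by its two flat sides at y = +-20 (flat for x = -17 to +17). Arm with red stripe 18 wide, z = 14 to 28, x = 22 to 126. The bore goes right through.
- lever_bore (a point): Centre of the bore at the hub's top, 40 mm above the lever's origin, same axes. The bore is T-shaped: a slot 11.5 mm wide along y (y = -14.5 to +14.5) and a slot 11.5 mm wide from the centre to x = +16.5.
- lever_knob (a point): Centre of the round black knob's top, at x = 125, z = 46 mm of the lever. Knob 29 mm thick, 46 high; the lever lies on hub and knob.
- stem_seat (a point): Point on the brass splined stem's axis, in the end face of its dark collar (36 mm across), on which the hub must sit. z: along the stem, outwards, leaning 25 degrees from vertical to the console's front; x: the way the long spline and red pointer point. When fitted, the lever's origin and axes coincide with this frame. The stem turns stiffly (0.4 N m) and stays where it is left.
- stem_tip (a point): Tip of the stem, 46 mm from stem_seat along its z, same axes. The stem is T-shaped: splines 9 mm wide, along y from -13 to +13 mm and along x to +15; the last 10 mm taper to splines 4 mm wide and 3.5 mm shorter. The lever has 1.25 mm of play each way on it.
- stem_pointer (a point): Tip of the red pointer on the stem's black disc (54 mm across, 6 thick, on the sloping face, which lies 12 mm below the seat plane); 38 mm from the stem's axis along its x, 6 mm below the seat plane. It turns with the stem and shows the valve's setting.
- console: White wedge-shaped gas selector console fixed to the bench, 150 deep (x) x 180 wide (y), 70 high in front and 137 at the back (nozzles stand out 21 more), with a grey face sloping down to the front at 25 degrees. Origin: centre of its underside; -x is its front. The stem's axis leaves the face 8 mm behind the middle, 109 mm up.
- loose_dish: Closed culture dish with a dark red medium, 92 mm across, 15 high, loose on the bench. Origin: underside centre.
- dish_red_far: Taped stack of four red culture dishes, 94 mm across, 60 high. Origin: underside centre.
- needle_box: Yellow lidded box, 72 x 74 x 60 mm. Origin: underside centre.
- spray_bottle: Pump spray bottle, 49 mm across, 171 high, loose. Origin: underside centre.
- dish_stack: Taped stack of three culture dishes, cream on top, 95 mm across, 45 high, loose. Origin: underside centre.
- dropper_bottle: Small white dropper bottle, 29 mm across, 76 high, loose. Origin: underside centre.

How it is judged (in metres and radians):
At the end, for the whole second after the job is handed in: Lever at rest on the stem, fully home: origin within 6 mm of the seat point and at most 4 mm above the collar, bore along the stem within 7 degrees, arm along the red pointer within 14 degrees; the pointer's tip less than 10 mm (15 degrees of valve turn) from where it started (distance between lever and stem_seat below 0.006 m and z of lever in the frame of stem_seat below 0.004 m and angle between the z axis of lever and the z axis of stem_seat, either way round below 0.12 rad and angle between the x axis of lever and the x axis of stem_seat, either way round below 0.25 rad and x of stem_pointer in the frame of lever above 0.02 m and distance of stem_pointer from where it was at the start of the episode below 0.01 m and linear speed of lever below 0.02 m/s); the robot touches nothing.
It fails at once if a loose bystander (dish, either dish stack, needle box, spray bottle, dropper bottle) is moved more than 30 mm (distance of any of loose_dish, dish_red_far, needle_box, spray_bottle, dish_stack, dropper_bottle from where it was at the start of the episode above 0.03 m).
It also fails if it takes over 45 s, if anything falls off the work surface, if the arm or the gripper's body presses on something with over 40 N, if the wrist force passes 120 N, or if a joint passes its speed limit or range.

## Working session

There is one attempt and no reset: what is moved stays moved. The work goes in short steps, Python scripts to look and compute and a shell command to move; the robot and the scene stay as the last step left them, time stands still between calls to the robot, and variables do not carry over. Pictures are saved under pics/ and viewed, at most 10 in all, crops included, and the job is handed in when it is done.

```bash
mkdir -p pics; ls
cat > h.py <<'E'
import numpy as np,cv2
from bench import ctrl
from scipy.spatial.transform import Rotation as R
def rot(c):
    r=np.array(c["rotation"],float)
    return r if r.shape==(3,3) else R.from_quat(r).as_matrix()
def ray(c,u,v):
    d=np.array([(u-c["cx"])/c["fx"],-(v-c["cy"])/c["fy"],-1.0]);d=rot(c)@d
    return np.array(c["eye"],float),d/np.linalg.norm(d)
def onz(c,u,v,z):
    e,d=ray(c,u,v);return e+d*(z-e[2])/d[2]
def tri(*obs):
    A=np.zeros((3,3));b=np.zeros(3)
    for c,u,v in obs:
        e,d=ray(c,u,v);P=np.eye(3)-np.outer(d,d);A+=P;b+=P@e
    return np.linalg.solve(A,b)
def proj(c,p):
    q=rot(c).T@(np.array(p)-np.array(c["eye"]));return c["cx"]-c["fx"]*q[0]/q[2],c["cy"]+c["fy"]*q[1]/q[2]
def snap(n,f=None):
    c=ctrl.get_image(n)
    if f: cv2.imwrite("pics/"+f,c["image"][:,:,::-1])
    return c
E
python3 - <<'E'
from h import *
import pickle
for n in("scene","top","wrist"):
    c=snap(n,n+"0.png");pickle.dump(c,open(n+"0.pkl","wb"))
    print(n,{k:np.round(np.array(v),3).tolist() for k,v in c.items() if k!="image"})
print(ctrl.read_state(),ctrl.grip_point_offset)
E
```

```text
pics
scene {'fx': 495.961, 'fy': 495.961, 'cx': 321.781, 'cy': 194.662, 'eye': [-311.432, 1225.699, 826.231], 'rotation': [-0.154, 0.518, 0.807, -0.238]}
top {'fx': 481.425, 'fy': 481.425, 'cx': 311.982, 'cy': 196.317, 'eye': [306.339, -62.808, 1644.371], 'rotation': [0.047, -0.059, -0.705, 0.706]}
wrist {'fx': 317.73, 'fy': 317.73, 'cx': 319.522, 'cy': 202.635, 'eye': [105.032, 570.878, 372.987], 'rotation': [-0.122, -0.088, 0.582, 0.8]}
{'t': 0.15, 'joint_pos': array([-1.29967343,  0.70691708, -0.02762344,  1.48488882,  0.02200349,
        0.95088692, -0.07551175]), 'qd': array([-0.00072701, -0.00091668, -0.00017596, -0.00107325,  0.00073045,
       -0.00071568, -0.00132762]), 'tau': array([ 1.54356610e-03, -8.83332109e+01,  1.23534545e+00, -2.36198634e+01,
        1.70306215e-02,  5.35293046e-03,  1.30633995e-05]), 'position': array([176.88943429, 546.91121294, 230.96011886]), 'eef_rot': array([ 1.55777764e-01,  9.87792047e-01, -3.95360341e-04, -5.27540536e-05]), 'wrist_force': array([0.68131338, 0.31636241, 0.28055969]), 'torque': array([ 0.04084452, -0.03268894, -0.01276849]), 'gripper_force': 0.0, 'opening': 85.5238265120729} 18.700000000000003
```

View pics/scene0.png

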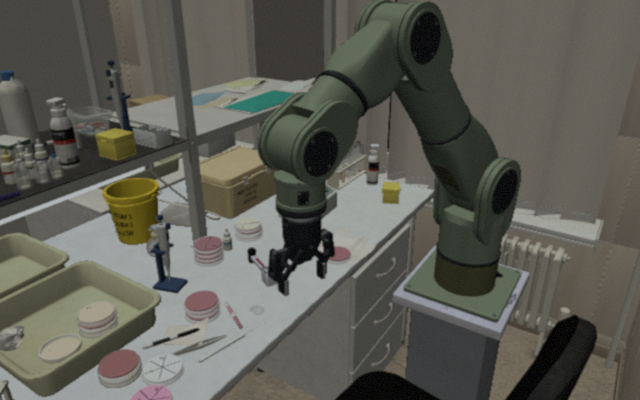

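View pics/top0.png

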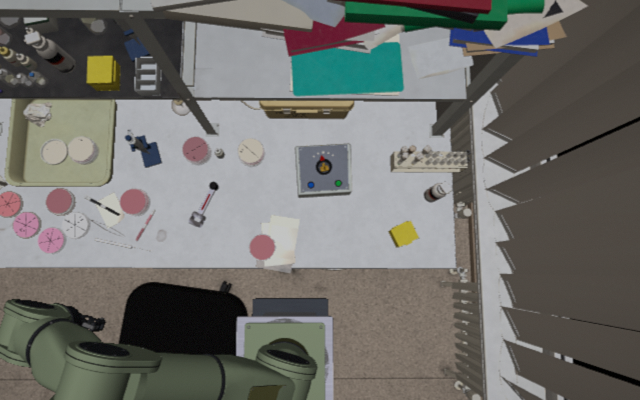

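The top view shows the lever's hub near (199,218) and its knob near (213,187). The console is near (323,170), with its stem at (324,166). I'll zoom in on both.

Run:
```python
from h import *
im=cv2.imread("pics/top0.png")
a=cv2.resize(im[135:205,290:357],(400,418),interpolation=cv2.INTER_CUBIC)
b=cv2.resize(im[170:237,170:234],(400,418),interpolation=cv2.INTER_CUBIC)
w=cv2.imread("pics/wrist0.png")
o=np.zeros((600,800,3),np.uint8);o[:418,:400]=a;o[:418,400:]=b
o[418:,:290]=cv2.resize(w,(290,182))
cv2.imwrite("pics/z1.png",o)
import pickle
c=pickle.load(open("top0.pkl","rb"))
for n,u,v,z in [("hub",199,218,40),("knob",213.5,187,46),("stem",324,166,150),("consc",323,170,105)]:print(n,onz(c,u,v,z).round(1))
```

```text
hub [474.9 285.8  40. ]
knob [578.8 239.7  46. ]
stem [ 629.7 -127.2  150. ]
consc [ 626.1 -125.8  105. ]
```

View pics/z1.png

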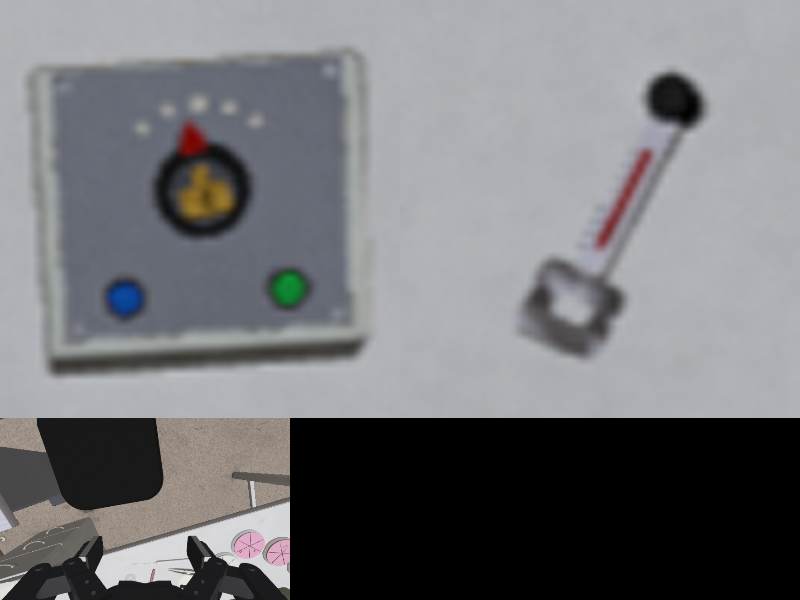

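```bash
cat >> h.py <<'E'
def mask(c,lo,hi,box):
    hsv=cv2.cvtColor(c["image"],cv2.COLOR_RGB2HSV);m=cv2.inRange(hsv,lo,hi)
    k=np.zeros_like(m);x0,y0,x1,y1=box;k[y0:y1,x0:x1]=m[y0:y1,x0:x1];return k
def red(c,box,s=110): return mask(c,(0,s,50),(8,255,255),box)|mask(c,(172,s,50),(180,255,255),box)
def pts(m):
    v,u=np.nonzero(m);return np.c_[u,v].astype(float)
def goal(p,yaw):  # world goal TCP and tool-x yaw (deg) -> tool shift, turn
    s=ctrl.read_state();Rt=R.from_quat(s["eef_rot"]).as_matrix()
    d=Rt.T@(np.array(p)-s["position"]);y=np.degrees(np.arctan2(Rt[1,0],Rt[0,0]))
    t=-((yaw-y+180)%360-180);print("shift",d.round(1),"turn",round(np.radians(t),3),"yaw",y.round(1))
E
python3 - <<'E'
from h import *
import pickle
c=pickle.load(open("top0.pkl","rb"));w=pickle.load(open("wrist0.pkl","rb"))
print("wrist axes",rot(w).round(2).tolist())
p=pts(red(c,(190,180,225,225),80));print(len(p),p.mean(0))
q=np.array([onz(c,u,v,28) for u,v in p]);m=q.mean(0);d=np.linalg.svd(q-m)[2][0];print("stripe",m.round(1),np.degrees(np.arctan2(d[1],d[0])))
k=pts(mask(c,(0,0,0),(180,255,60),(203,178,222,195)));print("knob",len(k),k.mean(0),onz(c,*k.mean(0),40).round(1))
r=pts(red(c,(305,145,345,165)));b=pts(mask(c,(12,100,60),(35,255,255),(310,155,340,180)))
print("ptr",len(r),r.mean(0),r[:,1].min(),onz(c,*r.mean(0),120).round(1));print("brass",len(b),b.mean(0),onz(c,*b.mean(0),145).round(1))
f=pts(mask(c,(100,10,70),(130,90,160),(290,135,357,205)))
print("face",cv2.minAreaRect(f.astype(np.float32)))
for col,lo,hi in(("blue",(100,150,40),(125,255,255)),("green",(45,120,40),(85,255,255))):
    g=pts(mask(c,lo,hi,(295,170,350,195)));print(col,g.mean(0),onz(c,*g.mean(0),85).round(1))
s=ctrl.read_state();goal([505,278,231],153)
E
```

```text
wrist axes [[0.31, -0.91, -0.28], [0.95, 0.29, 0.09], [-0.0, -0.3, 0.96]]
22 [205.5 201. ]
stripe [533.9 268.5  28. ] 155.1530913822572
knob 48 [213.5    185.5625] [584.7 241.   40. ]
ptr 19 [321.63157895 158.26315789] 156.0 [ 661.8 -120.9  120. ]
brass 56 [323.83928571 167.35714286] [ 626.4 -126.8  145. ]
face ((323.5122985839844, 167.72152709960938), (45.09712600708008, 49.42378616333008), 86.8201675415039)
blue [310.5 184.5] [581.5 -85.3  85. ]
green [337.80769231 182.80769231] [ 587.4 -175.3   85. ]
shift [-3.949e+02 -1.549e+02  1.000e-01] turn 0.158 yaw 162.1
```

```bash
python3 -m pendant '1 -55 -22 0 0.02;1 -110 -43 0 0.04;1 -165 -65 0 0.06;1 -220 -86 0 0.08;1 -275 -108 0 0.10;1 -330 -130 0 0.124;1 -395 -155 0 0.124;1 -395 -155 0 0.124'
python3 - <<'E'
from h import *
import pickle
c=snap("wrist","w1.png");pickle.dump(c,open("w1.pkl","wb"))
E
```

```text
t: 1.15
position: [507.9, 274.2, 230.8]
eef_rot: [0.219, 0.976, -0.001, 0.0]
wrist_force: [-0.6, 0.6, 0.2]
opening: 85.4
gripper_force: 0.0
```

View pics/w1.png

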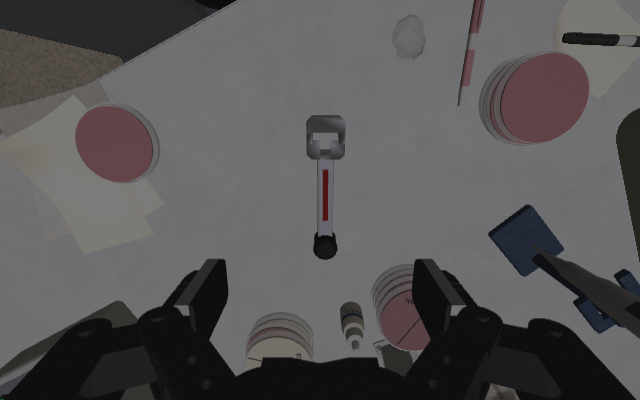

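The lever is seen from above: its hub spans about columns 307–344 with the rear top edge at row 116, the stripe is at column 325, and the knob is at (325,246). The dish stacks and dropper bottle stand beyond the knob.

Run:
```python
from h import *
import pickle
c=pickle.load(open("w1.pkl","rb"))
p=pts(red(c,(312,160,338,230)));print(len(p),p.min(0),p.max(0))
q=np.array([onz(c,u,v,28) for u,v in p]);m=q.mean(0);d=np.linalg.svd(q-m)[2][0];d*=np.sign(d[0]);print("stripe",m.round(1),np.degrees(np.arctan2(d[1],d[0])),((q-m)@d).min(),((q-m)@d).max())
k=pts(mask(c,(0,0,0),(180,255,45),(308,228,342,262)));print("knob",k.min(0),k.max(0),onz(c,*((k.min(0)+k.max(0))/2),35).round(1))
L=onz(c,307,128,40);Rr=onz(c,344.5,128,40);print("sides",L.round(1),Rr.round(1),np.linalg.norm(L-Rr))
b=onz(c,325.5,115.5,40);print("rear edge",b.round(1), (b+22*d).round(1))
kk=onz(c,325,246,46);print((kk-125*d).round(1))
g=cv2.cvtColor(c["image"],cv2.COLOR_RGB2GRAY);print(g[106:166:2,325].tolist());print(g[122,298:354].tolist())
```

```text
254 [323. 170.] [327. 220.]
stripe [531.1 270.3  28. ] -25.131751487500992 -28.769718395954943 29.934260653909107
knob [313. 232.] [336. 259.] [584.2 244.7  35. ]
sides [455.4 285.2  40. ] [471.8 319.8  40. ] 38.33464561471497
rear edge [452.3 307.5  40. ] [472.3 298.2  40. ]
[467.1 300.1  46. ]
[110, 110, 111, 110, 111, 53, 72, 66, 58, 54, 58, 57, 60, 72, 111, 111, 112, 111, 111, 112, 112, 111, 55, 53, 54, 73, 82, 104, 105, 106]
[111, 111, 111, 111, 110, 111, 111, 111, 63, 48, 50, 56, 57, 57, 55, 55, 57, 57, 55, 54, 54, 53, 53, 53, 54, 55, 56, 58, 58, 61, 65, 67, 70, 73, 73, 76, 79, 79, 83, 84, 84, 87, 90, 93, 95, 96, 99, 107, 111, 111, 111, 111, 111, 112, 110, 110]
```

```bash
python3 -m pendant '1 44 6 55 0;1 44 6 110 0;1 44 6 165 0;1 44 6 195 0;1 44 6 215 0;1 44 6 224 0;1 44 6 224 0' && python3 -m pendant '0 0 0 0 0;0 0 0 0 0;0 0 0 0 0;0 0 0 0 0;0 0 0 0 0;0 0 0 0 0' 60
```

```text
t: 2.08
position: [467.3, 302.5, 7.3]
eef_rot: [0.216, 0.976, -0.0, -0.0]
wrist_force: [0.3, 0.7, 0.7]
opening: 85.5
gripper_force: 0.0
t: 2.82
position: [467.9, 302.2, 8.0]
eef_rot: [0.217, 0.976, 0.0, 0.0]
wrist_force: [-2.8, -1.0, 10.7]
opening: 39.4
gripper_force: 61.1
```

```bash
python3 -m pendant '0 0 0 0 0;0 0 0 -20 0;0 0 0 -60 0;0 0 0 -120 0;0 0 0 -180 0;0 0 0 -240 0;0 0 0 -240 0' 120
python3 - <<'E'
from h import *
c=snap("wrist");s=snap("scene");a=c["image"][:,:,::-1]
u,v=map(int,proj(s,ctrl.read_state()["position"]));y0,x0=max(v-100,0),max(u-120,0)
b=cv2.resize(np.ascontiguousarray(s["image"][y0:y0+150,x0:x0+200,::-1]),(533,400))
cv2.imwrite("pics/w2.png",np.hstack([cv2.resize(np.ascontiguousarray(a[100:,200:460]),(260,300)),cv2.resize(b[:300],(533,300))]))
E
```

```text
t: 3.7
position: [468.7, 302.7, 251.3]
eef_rot: [0.217, 0.976, 0.002, 0.002]
wrist_force: [0.5, -0.8, -2.8]
opening: 38.9
gripper_force: 120.8
```

View pics/w2.png

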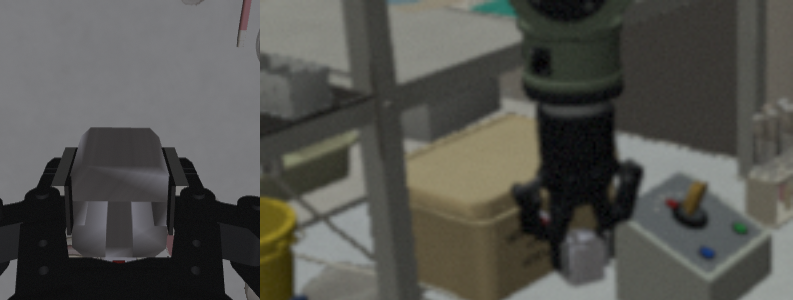

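The lever is held at the hub. The rear face takes up more of the view than the top (rows 128–200 against 200–258 in the left panel), so the knob has sagged by about 20°. I'll look at the console closely, then tip the lever up by resting the knob on the front of the sloping face.

```bash
python3 -m pendant '0 -30 -25 -34 -0.07;0 -70 -60 -34 -0.15;0 -110 -93 -34 -0.23;0 -150 -127 -34 -0.31;0 -190 -161 -34 -0.4;0 -230 -195 -34 -0.48;0 -265 -225 -34 -0.54;0 -287 -243 -34 -0.58' 120;  python3 -m pendant '0 0 0 0 0;0 0 0 0 0'
python3 - <<'E'
from h import *
import pickle
c=snap("wrist","w3.png");pickle.dump(c,open("w3.pkl","wb"))
goal([625,-215,285],188)
E
```

```text
t: 4.8
position: [625.0, -42.0, 279.2]
eef_rot: [-0.071, 0.997, -0.0, -0.002]
wrist_force: [0.2, 0.5, -2.6]
opening: 38.4
gripper_force: 121.0
t: 5.05
position: [624.5, -38.8, 280.1]
eef_rot: [-0.072, 0.997, 0.0, -0.001]
wrist_force: [0.4, 0.7, -1.4]
opening: 38.7
gripper_force: 121.0
shift [  24.9 -174.7   -4.6] turn 0.004 yaw -171.8
```

View pics/w3.png

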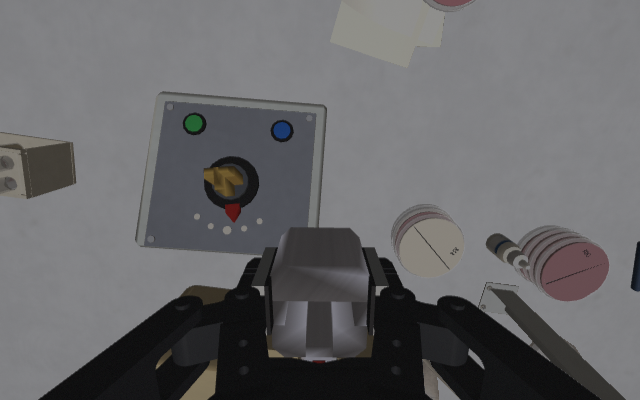

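The console is clear in this view: green button (194,124), blue button (282,130), disc centre about (231,183), pointer tip about (234,222), brass stem around (222,180). The hub's tilt hasn't changed. I'll take a second view from the other side to triangulate.

```bash
python3 -m pendant '0 5 -35 -5 0;0 10 -75 -5 0;0 15 -115 -5 0;0 20 -150 -5 0;0 22 -165 -5 0;0 22 -165 -5 0' 120;  python3 - <<'E'
from h import *
import pickle
c=snap("wrist","w4.png");pickle.dump(c,open("w4.pkl","wb"))
E
```

```text
t: 5.85
position: [626.7, -205.6, 286.0]
eef_rot: [-0.071, 0.997, 0.0, -0.0]
wrist_force: [-0.4, 0.6, -1.9]
opening: 38.7
gripper_force: 121.0
```

View pics/w4.png

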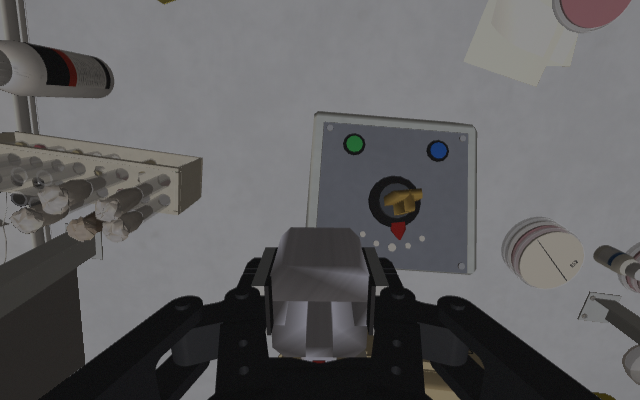

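The console shows up again: green (355,144), blue (438,150), disc centre about (397,201), pointer tip about (399,237).

Run:
```python
from h import *
import pickle
A=pickle.load(open("w3.pkl","rb"));B=pickle.load(open("w4.pkl","rb"))
bx={0:(150,105,310,235),1:(320,125,470,246)}
dd={0:(198,148,266,216),1:(362,170,424,234)}
F={}
for i,c in enumerate((A,B)):
    f={}
    for n,m in(("g",mask(c,(45,120,40),(85,255,255),bx[i])),("b",mask(c,(100,150,40),(125,255,255),bx[i]))):f[n]=pts(m).mean(0)
    r=red(c,bx[i]);r=pts(r);f["ptrc"]=r.mean(0);f["ptip"]=r[r[:,1]>=r[:,1].max()-1].mean(0)
    m=mask(c,(0,0,0),(180,255,38),dd[i]);k=max(cv2.findContours(m,0,1)[0],key=cv2.contourArea)
    e=cv2.fitEllipse(cv2.convexHull(k));f["disc"]=np.array(e[0]);print(i,e,{a:b.round(1).tolist() for a,b in f.items()});F[i]=f
P={n:tri((A,*F[0][n]),(B,*F[1][n])) for n in F[0]}
for n in P:print(n,P[n].round(1),"repr",[(np.array(proj(c,P[n]))-F[i][n]).round(1).tolist() for i,c in enumerate((A,B))])
v=P["b"]-P["g"];cy=np.degrees(np.arctan2(-v[0],v[1]));print("console yaw",cy,np.linalg.norm(v))
Rc=R.from_euler("z",cy,degrees=True)*R.from_euler("y",-25,degrees=True);M=Rc.as_matrix()
for n in P:print(n,"in face axes rel disc",(M.T@(P[n]-P["disc"])).round(1))
```

```text
0 ((231.13491821289062, 182.59783935546875), (52.19517517089844, 54.430973052978516), 79.27538299560547) {'g': [193.3, 122.9], 'b': [281.5, 130.0], 'ptrc': [232.5, 210.5], 'ptip': [233.5, 220.3], 'disc': [231.1, 182.6]}
1 ((394.1070556640625, 201.2860565185547), (50.51490783691406, 51.83584976196289), 112.3326644897461) {'g': [354.2, 143.3], 'b': [438.0, 150.0], 'ptrc': [398.0, 228.8], 'ptip': [399.2, 238.4], 'disc': [394.1, 201.3]}
g [ 586.  -173.9   88.4] repr [[0.0, -0.0], [-0.0, 0.0]]
b [580.2 -84.1  87.9] repr [[-0.0, 0.0], [0.0, -0.0]]
ptrc [ 660.6 -119.3  126.5] repr [[-0.0, 0.2], [0.0, -0.1]]
ptip [ 669.5 -116.9  129.8] repr [[-0.0, 0.2], [0.0, -0.2]]
disc [ 636.2 -125.6  113.3] repr [[-0.0, 0.0], [0.0, -0.0]]
console yaw 3.669616719875035 89.95855349087012
g in face axes rel disc [-58.7 -44.9  -0.1]
b in face axes rel disc [-58.9  45.   -0.6]
ptrc in face axes rel disc [28.1  4.7  1.5]
ptip in face axes rel disc [37.6  6.6  0.7]
disc in face axes rel disc [0. 0. 0.]
```

```bash
python3 -m pendant '0 30 12 0 -0.03;0 75 30 0 -0.07;0 120 50 0 -0.113;0 150 63 20 -0.113;0 164 69 55 -0.113;0 164 69 90 -0.113;0 164 69 110 -0.113;0 164 69 115 -0.113' 120 && python3 -m pendant '0 0 0 5 0;0 0 0 15 0;0 0 0 25 0;0 0 0 35 0;0 0 0 45 0'
python3 - <<'E'
from h import *
goal([454,-160.5,27],194.7)
E
```

```text
t: 6.9
position: [454.5, -159.6, 170.8]
eef_rot: [-0.129, 0.992, 0.0, -0.0]
wrist_force: [-0.6, 0.6, -1.7]
opening: 38.7
gripper_force: 121.1
t: 7.52
position: [454.5, -161.1, 125.6]
eef_rot: [-0.128, 0.992, -0.0, -0.0]
wrist_force: [0.8, -0.1, -2.2]
opening: 38.4
gripper_force: 121.1
shift [ 0.4  0.7 98.6] turn -0.0 yaw -165.3
```

```bash
python3 -m pendant '0 0 0 10 0;0 0 0 20 0;0 0 0 30 0;0 0 0 40 0' && python3 -m pendant '0 0 0 10 0;0 0 0 20 0;0 0 0 30 0;0 0 0 40 0;0 0 0 50 0;0 0 0 58 0;0 0 0 58 0'
python3 - <<'E'
from h import *
c=snap("wrist");s=snap("scene")
a=np.ascontiguousarray(c["image"][:,:,::-1])
u,v=map(int,proj(s,ctrl.read_state()["position"]));y0,x0=max(v-70,0),max(u-110,0)
b=cv2.resize(np.ascontiguousarray(s["image"][y0:y0+120,x0:x0+180,::-1]),(600,400))
cv2.imwrite("pics/w5.png",np.hstack([a[100:,220:420],b[:300]]))
E
```

```text
t: 8.02
position: [454.3, -161.0, 85.8]
eef_rot: [-0.128, 0.992, 0.0, -0.0]
wrist_force: [-2.4, -2.7, 3.3]
opening: 38.6
gripper_force: 122.0
t: 8.9
position: [454.6, -161.0, 27.8]
eef_rot: [-0.128, 0.992, 0.0, -0.0]
wrist_force: [-0.6, 0.3, 4.9]
opening: 38.4
gripper_force: 131.0
```

View pics/w5.png

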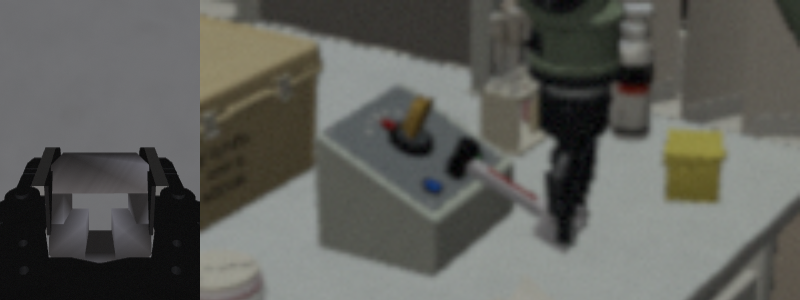

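The knob rests on the console's front slope and the lever is now pitched up. The hub edges sit at image rows 253, 292 and 358. Next: a gentle lift, then measure the lever in the gripper.

```bash
python3 -m pendant '0 0 0 -3 0;0 0 0 -10 0;0 0 0 -20 0;0 0 0 -35 0;0 0 0 -52 0;0 0 0 -70 0;0 0 0 -88 0;0 0 0 -106 0' 120 && python3 -m pendant '0 0 0 -18 0;0 0 0 -36 0;0 0 0 -54 0;0 0 0 -65 0;0 0 0 -70 0;0 0 0 -70 0'
python3 - <<'E'
from h import *
import pickle
c=snap("wrist","w6.png");pickle.dump(c,open("w6.pkl","wb"))
g=cv2.cvtColor(c["image"],cv2.COLOR_RGB2GRAY)
print(g[240:372:2,280].tolist());print(g[240:372:2,300].tolist());print(g[270,258:385:2].tolist())
s=ctrl.read_state();Rt=R.from_quat(s["eef_rot"]).as_matrix();G=s["position"]-18.7*Rt[:,2];f=-Rt[:,0];up=-Rt[:,2]
for a in(0,20,25,30):
    ca,sa=np.cos(np.radians(a)),np.sin(np.radians(a))
    print(a,[proj(c,G+f*((x+5)*ca-(z-27)*sa)+up*((x+5)*sa+(z-27)*ca)+Rt[:,1]*12)[1].round(1) for x,z in((-22,0),(-22,40),(22,40))])
E
```

```text
t: 10.0
position: [454.4, -161.1, 135.6]
eef_rot: [-0.128, 0.992, -0.0, 0.0]
wrist_force: [0.1, -0.2, -2.6]
opening: 38.1
gripper_force: 129.8
t: 10.75
position: [454.5, -161.1, 204.3]
eef_rot: [-0.128, 0.992, -0.0, -0.0]
wrist_force: [0.1, -0.1, -2.3]
opening: 38.7
gripper_force: 129.8
[114, 112, 112, 113, 91, 62, 41, 38, 35, 40, 45, 48, 50, 54, 59, 61, 63, 65, 67, 70, 72, 76, 79, 82, 84, 86, 89, 56, 50, 50, 51, 52, 56, 61, 63, 69, 72, 75, 79, 82, 85, 91, 72, 59, 61, 62, 64, 66, 69, 70, 73, 75, 76, 74, 70, 68, 66, 63, 61, 17, 13, 13, 14, 12, 12, 14]
[113, 112, 113, 113, 114, 113, 96, 44, 49, 47, 47, 49, 51, 54, 56, 58, 60, 63, 66, 68, 72, 75, 77, 81, 84, 87, 88, 105, 105, 106, 55, 68, 68, 68, 88, 88, 90, 91, 92, 94, 96, 96, 98, 100, 102, 98, 96, 92, 90, 88, 85, 81, 78, 75, 74, 73, 69, 67, 65, 62, 16, 13, 12, 15, 14, 11]
[36, 38, 37, 37, 37, 32, 20, 52, 55, 59, 61, 61, 60, 59, 59, 60, 60, 60, 59, 59, 58, 58, 58, 58, 59, 58, 60, 59, 59, 59, 58, 57, 59, 63, 65, 67, 70, 72, 72, 74, 77, 78, 77, 81, 84, 83, 85, 87, 89, 92, 92, 95, 96, 99, 101, 102, 14, 36, 38, 36, 37, 38, 37, 16]
0 [np.float64(224.5), np.float64(261.9), np.float64(354.4)]
20 [np.float64(239.7), np.float64(246.5), np.float64(357.9)]
25 [np.float64(244.1), np.float64(243.5), np.float64(357.3)]
30 [np.float64(248.6), np.float64(241.0), np.float64(356.0)]
```

View pics/w6.png

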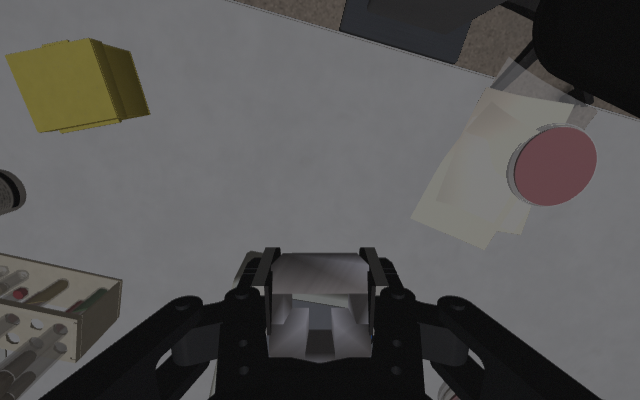

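The view looks down along the bore: the hub top's rear edge is at row 252, the bore's rear edge at 293, and the hub front at 358, with the bench showing through the bore at (325,298). I'll fit where the hub sits in the grip.

Run:
```python
from h import *
import pickle
from scipy.optimize import least_squares
c=pickle.load(open("w6.pkl","rb"));g=cv2.cvtColor(c["image"],cv2.COLOR_RGB2GRAY)
s=ctrl.read_state();Rt=R.from_quat(s["eef_rot"]).as_matrix();G=s["position"]-18.7*Rt[:,2];f=-Rt[:,0];up=-Rt[:,2]
def P(a,gx,h,x,z,y=0):
    ca,sa=np.cos(np.radians(a)),np.sin(np.radians(a));return proj(c,G+f*((x-gx)*ca-(z-h)*sa)+up*((x-gx)*sa+(z-h)*ca)-Rt[:,1]*y)
for a in (15,20,25,30,None):
    def res(q,full=False):
        aa=a if a is not None else q[2]
        r=[P(aa,q[0],q[1],-22,40)[1]-252.5,P(aa,q[0],q[1],-5.75,40)[1]-293.5,P(aa,q[0],q[1],22,40)[1]-358.5]
        return r
    q=least_squares(res,[-5,27] if a is not None else [-5,27,25.]).x
    aa=a if a is not None else q[2]
    print(a,q.round(1),np.round(res(q),1),[tuple(np.round(P(aa,q[0],q[1],x,z,y))) for x,z,y in((-22,0,0),(-12,40,20),(-12,40,-20),(5.75,40,0),(5.75,0,0),(-5.75,0,0),(5.75,40,14.5),(16.5,40,0))])
print(g[290:362:2,290].tolist());print(g[290:362:2,320].tolist());
```

```text
15 [-6.9 29.7] [ 0.6 -1.   0.4] [(np.float64(319.0), np.float64(238.0)), (np.float64(269.0), np.float64(277.0)), (np.float64(367.0), np.float64(277.0)), (np.float64(318.0), np.float64(320.0)), (np.float64(319.0), np.float64(290.0)), (np.float64(319.0), np.float64(268.0)), (np.float64(283.0), np.float64(320.0)), (np.float64(318.0), np.float64(346.0))]
20 [-8.6 34.3] [ 0.9 -1.5  0.5] [(np.float64(319.0), np.float64(245.0)), (np.float64(271.0), np.float64(277.0)), (np.float64(365.0), np.float64(277.0)), (np.float64(318.0), np.float64(320.0)), (np.float64(319.0), np.float64(296.0)), (np.float64(319.0), np.float64(275.0)), (np.float64(284.0), np.float64(320.0)), (np.float64(318.0), np.float64(346.0))]
25 [-9.4 38.1] [ 1.2 -1.9  0.7] [(np.float64(319.0), np.float64(252.0)), (np.float64(273.0), np.float64(277.0)), (np.float64(364.0), np.float64(277.0)), (np.float64(318.0), np.float64(319.0)), (np.float64(319.0), np.float64(303.0)), (np.float64(319.0), np.float64(281.0)), (np.float64(285.0), np.float64(319.0)), (np.float64(318.0), np.float64(345.0))]
30 [-9.5 40.8] [ 1.5 -2.3  0.8] [(np.floa
[... 262 characters left out ...]
(319.0)), (np.float64(318.0), np.float64(345.0))]
None [-0.3 19.5  5.5] [-0.  0. -0.] [(np.float64(319.0), np.float64(223.0)), (np.float64(264.0), np.float64(278.0)), (np.float64(372.0), np.float64(278.0)), (np.float64(318.0), np.float64(321.0)), (np.float64(319.0), np.float64(276.0)), (np.float64(319.0), np.float64(255.0)), (np.float64(280.0), np.float64(321.0)), (np.float64(318.0), np.float64(346.0))]
[84, 86, 54, 51, 51, 52, 51, 51, 54, 58, 65, 68, 69, 70, 71, 73, 75, 77, 78, 82, 83, 86, 87, 89, 86, 83, 80, 78, 77, 72, 70, 66, 63, 62, 14, 15]
[87, 89, 87, 100, 105, 105, 106, 66, 68, 68, 69, 68, 69, 69, 68, 69, 69, 69, 68, 69, 37, 35, 36, 35, 36, 33, 34, 33, 35, 34, 35, 33, 42, 52, 61, 71]
```

Run:
```python
from h import *
import pickle
from scipy.optimize import least_squares
c=pickle.load(open("w6.pkl","rb"))
s=ctrl.read_state();Rt=R.from_quat(s["eef_rot"]).as_matrix();G=s["position"]-18.7*Rt[:,2];f=-Rt[:,0];up=-Rt[:,2]
def P(a,gx,h,x,z,y=0):
    ca,sa=np.cos(np.radians(a)),np.sin(np.radians(a));return proj(c,G+f*((x-gx)*ca-(z-h)*sa)+up*((x-gx)*sa+(z-h)*ca)-Rt[:,1]*y)
O=((-22,40,252.5),(-5.75,40,294),(5.75,0,307),(16.5,0,329.5))
for a in (22,25,28,None):
    res=lambda q:[P(a or q[2],q[0],q[1],x,z)[1]-r for x,z,r in O]
    q=least_squares(res,[-5,27,25.][:2 if a else 3]).x;print(a,q.round(1),np.round(res(q),1))
n=np.array([-.4217,-.0270,.9063]);xs=np.array([.8797,.2304,.416]);seat=np.array([633.7,-125.8,119.9])
for gx,h in((-5,27),(-7,32)):
    for d in(70,46,0):
        goal(seat+d*n+gx*xs+h*n-[0,0,18.7],194.7)
```

```text
22 [-6.4 11.4] [-1.   4.1 -2.4 -1.6]
25 [-8.3 20.9] [-0.4  1.2 -0.5 -0.6]
28 [-9.3 31.6] [ 0.4 -1.4  1.2  0.1]
None [-8.9 25.3 26.3] [-0.1  0.1  0.3 -0.2]
shift [-137.6   -3.5   17. ] turn -0.0 yaw -165.3
shift [-147.5   -5.5   38.7] turn -0.0 yaw -165.3
shift [-166.6   -9.2   80.4] turn -0.0 yaw -165.3
shift [-133.7   -3.1   13.3] turn -0.0 yaw -165.3
shift [-143.6   -5.    35. ] turn -0.0 yaw -165.3
shift [-162.7   -8.8   76.7] turn -0.0 yaw -165.3
```

```bash
python3 -m pendant '0 -8 0 0 0;0 -26 -1 0 0;0 -48 -1 0 0;0 -70 -2 0 0;0 -92 -2 0 0;0 -114 -3 0 0;0 -129 -3 0 0;0 -135 -3 0 0' && python3 -m pendant '0 0 0 5 0;0 0 0 12 0;0 0 0 19 0;0 -3 -1 26 0;0 -7 -2 35 0;0 -7 -2 35 0'
python3 - <<'E'
from h import *
import pickle
c=snap("wrist","w7.png");pickle.dump(c,open("w7.pkl","wb"))
goal([0,0,0],194.7)
b=pts(mask(c,(10,110,40),(35,255,255),(260,240,380,372)));print(len(b),b.min(0),b.max(0),b.mean(0))
n=np.array([-.4217,-.0270,.9063]);xs=np.array([.8797,.2304,.416]);ys=np.cross(n,xs);seat=np.array([633.7,-125.8,119.9])
tip=seat+46*n;print("tip centre",proj(c,tip),"x+11.5",proj(c,tip+11.5*xs),"y+-9.5",proj(c,tip+9.5*ys),proj(c,tip-9.5*ys))
im=c["image"][235:370,250:390,::-1];cv2.imwrite("pics/z7.png",cv2.resize(np.ascontiguousarray(im),None,fx=4.2,fy=4.2,interpolation=cv2.INTER_CUBIC))
E
```

```text
t: 11.8
position: [586.5, -129.1, 203.6]
eef_rot: [-0.128, 0.992, 0.0, -0.0]
wrist_force: [-0.7, -0.3, -2.6]
opening: 38.4
gripper_force: 129.8
t: 12.55
position: [593.2, -129.8, 168.5]
eef_rot: [-0.128, 0.992, 0.0, -0.0]
wrist_force: [-0.6, -0.2, -1.1]
opening: 38.5
gripper_force: 129.8
shift [540.9 276.  169.3] turn -0.0 yaw -165.3
401 [292. 294.] [336. 315.] [313.04987531 302.11221945]
tip centre (np.float64(313.55240346614346), np.float64(291.98406953331687)) x+11.5 (np.float64(313.50200261687604), np.float64(314.1595653709816)) y+-9.5 (np.float64(331.11024186367416), np.float64(291.77016291674744)) (np.float64(295.83799648899276), np.float64(292.19988362017796))
```

View pics/z7.png

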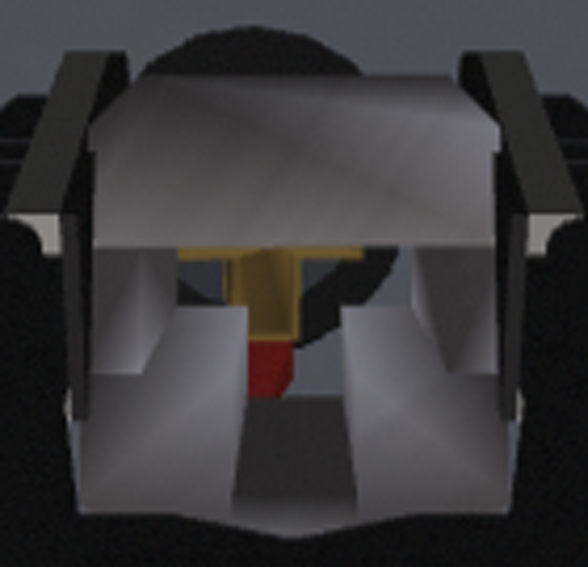

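Through the bore I can see the brass T and the red pointer. The T's arm is centred at zoom x≈262, against the slot centre at ≈295, so it sits about 3.5 mm to the left and about 2.5 mm towards the rear. I'll correct that, then insert along the stem.

```bash
python3 -m pendant '0 1 -2 0 0;0 2.5 -3.5 0 0;0 2.5 -3.5 0 0;0 0.5 -4 4 0;0 -1.5 -4.3 8 0;0 -3 -4.6 12 0;0 -3 -4.6 12 0'
python3 - <<'E'
from h import *
c=snap("wrist","w8.png")
b=pts(mask(c,(10,110,40),(35,255,255),(260,240,380,372)));print(len(b),b.min(0),b.max(0),b.mean(0))
E
```

```text
t: 13.48
position: [597.2, -133.5, 156.9]
eef_rot: [-0.128, 0.992, 0.0, -0.0]
wrist_force: [0.3, -0.1, -1.8]
opening: 38.7
gripper_force: 129.8
854 [297. 294.] [345. 324.] [320.73302108 305.88992974]
```

```bash
python3 -m pendant '0 -1.7 -0.3 3.6 0;0 -3.3 -0.6 7.2 0;0 -5 -0.9 10.9 0;0 -5 -0.9 10.9 0'
python3 - <<'E'
from h import *
c=snap("wrist","w9.png")
b=pts(mask(c,(10,110,40),(35,255,255),(260,240,380,372)));print(len(b),b.min(0),b.max(0),b.mean(0))
E
```

```text
t: 14.02
position: [602.3, -132.9, 146.0]
eef_rot: [-0.128, 0.992, 0.0, -0.0]
wrist_force: [0.2, 3.0, -2.5]
opening: 38.5
gripper_force: 129.8
1103 [296. 294.] [348. 330.] [321.71350861 308.78513146]
```

```bash
python3 -m pendant '0 -1.7 -0.3 3.6 0;0 -3.3 -0.6 7.2 0;0 -5 -0.9 10.9 0;0 -5 -0.9 10.9 0' && python3 -m pendant '0 -1.7 -0.3 3.6 0;0 -3.3 -0.6 7.2 0;0 -3.3 -0.6 7.2 0'
python3 - <<'E'
from h import *
print(ctrl.read_state()["torque"])
c=snap("wrist","w10.png")
b=pts(mask(c,(10,110,40),(35,255,255),(260,240,380,372)));print(len(b),b.min(0),b.max(0),b.mean(0))
E
```

```text
t: 14.58
position: [607.4, -131.7, 135.2]
eef_rot: [-0.128, 0.992, 0.001, -0.0]
wrist_force: [-0.5, 8.4, -5.8]
opening: 38.8
gripper_force: 129.4
t: 14.95
position: [610.7, -130.9, 128.1]
eef_rot: [-0.128, 0.992, 0.001, -0.0]
wrist_force: [-0.9, 10.5, -3.4]
opening: 38.8
gripper_force: 129.5
[2.01531489 0.29030847 0.1469929 ]
1801 [294. 295.] [353. 342.] [322.38811771 313.78511938]
```

```bash
python3 -m pendant '0 -1.2 -0.4 2.7 0;0 -2.5 -0.8 5.4 0;0 -2.5 -0.8 5.4 0' && python3 -m pendant '0 -0.8 -0.3 1.8 0;0 -1.7 -0.6 3.6 0;0 -1.7 -0.6 3.6 0'
```

```text
t: 15.38
position: [612.7, -130.5, 124.0]
eef_rot: [-0.128, 0.992, 0.001, -0.001]
wrist_force: [-15.8, 15.6, 22.0]
opening: 38.7
gripper_force: 131.7
t: 15.75
position: [613.1, -130.6, 123.4]
eef_rot: [-0.128, 0.992, 0.001, -0.002]
wrist_force: [-47.1, 20.3, 79.2]
opening: 38.4
gripper_force: 140.0
```

```bash
python3 -m pendant '0 0.8 0.3 -2 0;0 1.5 0.6 -3.3 0;0 1.5 0.6 -3.3 0' && python3 -m pendant '0.6 0 0 0 0;0.8 0 0 0 0;1 0 0 0 0;1 0 0 0 0;1 0 0 0 0;1 0 0 0 0' 20 && python3 -m pendant '1 0 0 -10 0;1 0 0 -40 0;1 0 0 -80 0;1 35 0 -110 0;1 75 50 -130 0;1 75 90 -130 0;1 75 90 -130 0'
python3 - <<'E'
from h import *
import pickle
c=snap("wrist","w11.png");pickle.dump(c,open("w11.pkl","wb"));t=snap("top","t11.png");pickle.dump(t,open("t11.pkl","wb"))
n=np.array([-.4217,-.0270,.9063]);xs=np.array([.8797,.2304,.416]);ys=np.cross(n,xs);seat=np.array([633.7,-125.8,119.9])
print("wrist pred: hubtop",proj(c,seat+40*n),"knobtop",proj(c,seat+125*xs+46*n),"stripe",proj(c,seat+65*xs+28*n),"ptr",proj(c,seat+38*xs-6*n),"tip",proj(c,seat+46*n))
r=pts(red(c,(0,0,640,399),120));print(len(r))
for nm,cc in(("wrist",c),("top",t)):
    u,v=proj(cc,seat+65*xs+28*n);w=60 if nm=="wrist" else 14;bx=[int(max(0,q)) for q in(u-w,v-w,u+w,v+w)]
    p=pts(red(cc,bx));print(nm,"pred",round(u,1),round(v,1),"red",len(p),p.mean(0) if len(p) else "")
b=pts(mask(c,(10,110,40),(35,255,255),[int(max(0,q)) for q in(proj(c,seat+46*n)[0]-40,proj(c,seat+46*n)[1]-40,proj(c,seat+46*n)[0]+40,proj(c,seat+46*n)[1]+40)]));print("brass",len(b),b.min(0),b.max(0),b.mean(0))
E
```

```text
t: 16.12
position: [612.8, -130.5, 124.0]
eef_rot: [-0.128, 0.992, 0.001, -0.001]
wrist_force: [-20.0, 15.2, 28.0]
opening: 38.4
gripper_force: 132.6
t: 16.88
position: [613.6, -132.7, 122.6]
eef_rot: [-0.128, 0.992, -0.0, 0.0]
wrist_force: [0.6, 0.6, 0.4]
opening: 85.4
gripper_force: 0.0
t: 17.75
position: [517.8, -62.0, 254.2]
eef_rot: [-0.13, 0.992, 0.0, 0.001]
wrist_force: [0.4, -0.4, 0.6]
opening: 85.1
gripper_force: 0.0
wrist pred: hubtop (np.float64(217.18915959590106), np.float64(290.505935640908)) knobtop (np.float64(208.5249456038797), np.float64(452.5047504153432)) stripe (np.float64(217.17349077580968), np.float64(364.53659523814446)) ptr (np.float64(226.46768517444426), np.float64(322.91652212874095)) tip (np.float64(215.51242913836046), np.float64(291.5525311953363))
165
wrist pred 217.2 364.5 red 166 [219.25903614 341.89156627]
top pred 319.3 149.1 red 10 [318.5 144.5]
brass 48 [228. 286.] [234. 294.] [231.3125 290.25  ]
```

```bash
cat > chk.py <<'E'
from h import *
import pickle,sys
c=snap("wrist",sys.argv[1]+".png");pickle.dump(c,open(sys.argv[1]+".pkl","wb"))
E
python3 -m pendant '1 -10 0 -46 0;1 -50 3 -46 0;1 -90 6 -46 0;1 -129 9 -46 0;1 -129 9 -46 0;1 -129 9 -46 0'; python3 chk.py fa; python3 -m pendant '1 0 -50 0 0;1 10 -100 0 0;1 30 -150 0 0;1 50 -200 0 0;1 50 -200 0 0;1 50 -200 0 0'; python3 chk.py fb
python3 - <<'E'
from h import *
import pickle
A=pickle.load(open("fa.pkl","rb"));B=pickle.load(open("fb.pkl","rb"))
n=np.array([-.4217,-.0270,.9063]);xs=np.array([.8797,.2304,.416]);ys=np.cross(n,xs);seat=np.array([633.7,-125.8,119.9]);M=np.c_[xs,ys,n]
F=[]
for c in(A,B):
    u,v=proj(c,seat+65*xs+28*n);p=pts(red(c,[int(max(0,q)) for q in(u-50,v-50,u+50,v+50)]))
    lab=p;f={"pred":(round(u),round(v)),"n":len(p),"lo":p.min(0),"hi":p.max(0)}
    f["top"]=p[p[:,1]<=p[:,1].min()+1].mean(0);f["bot"]=p[p[:,1]>=p[:,1].max()-1].mean(0);f["mid"]=p.mean(0)
    u,v=proj(c,seat+46*n);b=pts(mask(c,(10,110,40),(35,255,255),[int(max(0,q)) for q in(u-35,v-35,u+35,v+35)]))
    f["br"]=b.mean(0) if len(b) else np.zeros(2);print({k:np.round(x,1).tolist() for k,x in f.items()},len(b),np.round((u,v)),"brpred");F.append(f)
for k in("top","mid","bot","br"):
    P=tri((A,*F[0][k]),(B,*F[1][k]));print(k,P.round(1),"in seat frame",(M.T@(P-seat)).round(1),"err",(np.array(proj(A,P))-F[0][k]).round(1))
E
```

```text
t: 18.6
position: [640.5, -24.2, 298.4]
eef_rot: [-0.127, 0.992, -0.0, -0.0]
wrist_force: [0.5, -0.2, 0.5]
opening: 85.1
gripper_force: 0.0
t: 19.4
position: [642.7, -229.3, 299.0]
eef_rot: [-0.128, 0.992, 0.0, 0.0]
wrist_force: [1.1, 0.8, -0.1]
opening: 85.7
gripper_force: 0.0
{'pred': [213, 211], 'n': 475, 'lo': [211.0, 171.0], 'hi': [230.0, 244.0], 'top': [229.5, 171.5], 'bot': [213.8, 243.5], 'mid': [215.1, 209.9], 'br': [214.5, 139.8]} 486 [211. 133.] brpred
{'pred': [431, 261], 'n': 294, 'lo': [408.0, 217.0], 'hi': [433.0, 259.0], 'top': [413.0, 217.5], 'bot': [431.0, 258.2], 'mid': [423.8, 236.2], 'br': [433.0, 193.4]} 353 [436. 189.] brpred
top [ 658.3 -117.8  110.4] in seat frame [ 19.5   3.1 -19.2] err [-0.3  1.1]
mid [ 674.3 -115.   153.6] in seat frame [52.2 -0.9 13.1] err [  1.6 -11. ]
bot [ 692.6 -106.7  173.4] in seat frame [78.5  1.6 23.1] err [  2.  -17.2]
br [ 620.  -125.3  155.3] in seat frame [ 2.8  0.9 37.8] err [ 0. -0.]
```

Run:
```python
from h import *
import pickle
n=np.array([-.4217,-.0270,.9063]);xs=np.array([.8797,.2304,.416]);ys=np.cross(n,xs);seat=np.array([633.7,-125.8,119.9])
for nm in("fa","fb"):
    c=pickle.load(open(nm+".pkl","rb"));u,v=proj(c,seat+65*xs+28*n);m=red(c,[int(max(0,q)) for q in(u-60,v-70,u+60,v+60)])
    k,l,s,ce=cv2.connectedComponentsWithStats(m)
    for i in range(1,k):
        if s[i,4]>25:
            p=pts(l==i);print(nm,s[i].tolist(),"top",p[p[:,1]<=p[:,1].min()+1].mean(0),"bot",p[p[:,1]>=p[:,1].max()-1].mean(0))
    for h in(0,4,8):print("  lift",h,[np.round(proj(c,seat+x*xs+(z+h)*n),1).tolist() for x,z in((36,28),(95,28))],"ptr",np.round(proj(c,seat+38*xs-6*n),1))
    hsv=cv2.cvtColor(c["image"],cv2.COLOR_RGB2HSV);u,v=proj(c,seat+125*xs+46*n);bx=[int(max(0,q)) for q in(u-25,v-25,u+25,v+25)]
    d=mask(c,(0,0,0),(180,255,45),bx);d=pts(d);print("knob pred",round(u,1),round(v,1),len(d),d.mean(0) if len(d) else "")
```

```text
fa [211, 178, 8, 67, 457] top [215.5 178.5] bot [213.76923077 243.46153846]
  lift 0 [[214.6, 178.8], [211.8, 244.7]] ptr [222.8 187.6]
  lift 4 [[213.5, 177.9], [210.6, 244.7]] ptr [222.8 187.6]
  lift 8 [[212.3, 176.9], [209.4, 244.7]] ptr [222.8 187.6]
knob pred 204.5 282.1 1967 [205.7147941  285.37163193]
fb [408, 217, 9, 17, 112] top [413.  217.5] bot [415.  232.5]
fb [428, 229, 6, 31, 182] top [430.5 229.5] bot [431.   258.25]
  lift 0 [[429.2, 229.6], [432.0, 293.4]] ptr [415.7 232.9]
  lift 4 [[431.0, 229.4], [433.9, 294.1]] ptr [415.7 232.9]
  lift 8 [[432.9, 229.2], [435.9, 294.8]] ptr [415.7 232.9]
knob pred 442.7 332.6 2292 [442.07198953 331.63568935]
```

```bash
python3 -c "
from bench import ctrl
print(ctrl.hand_in())"
```

```text
the job is handed in; nothing more can be done
None
```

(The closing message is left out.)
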